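# Lay out the pigment tools from the clip board on the bench rest

### The arm

A 6-joint arm with a two-finger parallel gripper is mounted at the origin on the work surface. World frame = base frame: x ahead of the robot, y to its left, z up, the work surface at z = 0. Lengths are in m, angles in rad, forces in N, time in s.
With the tool pointing down it reaches from about 0.25 to 0.725 m from the base axis. Payload 4 kg.
Tool frame: the origin (TCP) lies midway between the tips of the shut fingers; the grasp point (between the pads) lies grip_point_offset behind it (grip_point_offset is the distance from the TCP to the grasp point, in m); z points along the fingers, y is the line along which they close (so a half turn about z gives the same grasp; the last joint's range is limited). The gripper opens to 85 mm and grips with 20 to 120 N. Pads are 22 mm wide; open, the fingers measure 114 mm over their backs; the gripper's body (76 mm by 85 mm) begins 54 mm behind the grasp point. The pads swing forward as they close: fully open they stand 13 mm farther back than shut.
Start: joints at [1.106, 0.241, 0.005, 1.335, 0, 1.571], TCP at [0.224, 0.447, 0.231] pointing down, gripper open.
Joint ranges: [-2.72, 2.72], [-1.05, 1.87], [-1.09, 1.28], [-1.99, 2.15], [-1.42, 1.44], [-3.14, 3.14]. Speed limits (rad/s): [2.79, 2.79, 3.14, 3.14, 3.14, 3.14].

### API

Orientations are given as a unit quaternion [x, y, z, w].
In Python, from workcell import * gives the robot as it stands. The module is installed in compiled form; this text tells all that it offers.
- The arm moves only by the tool arm_command, never from a script. Its arguments are lists of equal length, an entry for each row: "slide": the shift along the tool's x, y, z in cm, a list of three; "spin": the turn about the tool's z in degrees. A call has exactly 5 rows; each row is the pose to reach, as a shift and turn from the pose commanded when the call began, along the tool's axes at that moment; what a row does not reach only later rows make up. A row lasts 1/8 s, in which the tool goes at most 62.5 mm and 10.7 degrees, less where a joint would pass 70% of its speed; a pose out of reach is approached as far as the arm can. A call with a gripper value outside its range is refused whole. "jaw" is the finger opening in cm, from 0 to 8.54, set as the call begins (left out, the last holds). The fingers move at their own pace and stop on an object; the grip force is fixed at half the most. Time passes only in rows, so rows that repeat a pose let the fingers close, or fill a call up. It gives the time, the measured TCP pose, the force, the opening and the grip force at its end, in the units of the state.
- get_obs(): the state, without advancing time (a new reading comes with each control period).
- camera(name): name is "scene" or "top" or "wrist"; returns a dict with "pixels" (480x640x3 uint8, red, green, blue), "range_z" (480x640 float32, m along the optical axis (not along the pixel's ray), 0 where there is no reading), "intrinsics" (3x3 intrinsics, pixels), "rvec" (rotation vector, rad) and "tvec" (3), from world to camera coordinates, as OpenCV has them. Camera axes: x right, y down, z forward; pixel columns grow to the right and rows downward; lengths in m; the calibration is good to about 2 mm. A picture is of the moment at which its call begins.
- job_done(): hands the job in; it is judged then, once.
Trained networks look in a picture, given as the dict that the camera call returned (one of the last four; its "shot" number tells which), for a name from the list of things; names that differ only in an ending like _2 or _b are one class to them, and where a whole thing is asked for, a point or a joint stands for the part that bears it (a point fixed in the world has none). Each returns a list of dicts, best first, with "confidence" (0 to 1); they miss things now and then, are a little off and sometimes report something else, mostly with a low value. They report only what shows in the picture. A call takes as long as a camera call. They do not tell look-alikes from the thing itself.
- recognise(picture, thing): "centre" ([column, row] in pixels, amid what is visible of it).
- landmark_of(picture, thing): "centre" ([column, row] in pixels: a listed point, or the origin of a listed thing).
The state is a dict: "clock": time; "joint_pos": joint angles; "joint_vel": joint speeds; "tau": joint torques, N m; "eef_pos": TCP position; "tool_rot": TCP orientation; "ft_force": force on the tool from outside, world axes, zero at the start; "ft_torque": the same for the moment, N m; "grip_width": finger opening in m; "grasp_force": force on a finger pad.
Only numpy, scipy, OpenCV 4.12 (cv2) and the standard library are available. Lean on these libraries where they do the work, as an engineer would, in place of code of your own. Each camera call takes 0.05 s, during which the arm holds its last target. There are 200 camera calls.

### The job

Set up the bench for grinding pigment: unclip the four hand tools from the carrying board and lay them on the notched bench rest, one to a place and in the same left-to-right order as they have on the board, each handle lying in both notches of its place and about centred between them. Lay them down rather than dropping them, and leave the mortar and the jar where they stand.

Things in the scene. Friction and masses are not known exactly. Their poses are not given: they have to be found in the camera images.
- palette_knife: Palette knife, 228 mm long, 80 g: narrow cranked steel blade 20 mm wide, round tip. Round wooden handle 22 mm thick, 120 mm long (alike on all four tools). Origin: middle of the handle, on its axis; x along it to the working end. Starts level in any one of the board's 4 clip places, axis 45 mm above the table. C-shaped spring clips hold it 32 mm either side of its middle.
- scraper: Scraper, 222 mm long, 100 g: flat steel blade flaring to 43 mm. Round wooden handle 22 mm thick, 120 mm long (alike on all four tools). Origin: middle of the handle, on its axis; x along it to the working end. Starts level in any one of the board's 4 clip places, axis 45 mm above the table. The clips are 12 mm long, open upwards, their lips 60 mm above the table: 52 mm of bare handle between them.
- brush: Round brush, 212 mm long, 90 g: fat tan bristle head. Round wooden handle 22 mm thick, 120 mm long (alike on all four tools). Origin: middle of the handle, on its axis; x along it to the working end. Starts level in any one of the board's 4 clip places, axis 45 mm above the table. Pulled straight up, the clips let go within 15 mm, at a peak pull of 8 N. Places are 72 mm apart.
- spoon: Spoon, 211 mm long, 90 g: round steel bowl 42 mm wide. Round wooden handle 22 mm thick, 120 mm long (alike on all four tools). Origin: middle of the handle, on its axis; x along it to the working end. Starts level in any one of the board's 4 clip places, axis 45 mm above the table. The clip board is fixed; its plate is 12 mm, its side edges 20 mm high.
- notch_1: One of 4 like places of the fixed wooden bench rest. Origin: on its base plank (12 mm above the table), midway between two cross bars; x along the way a handle lies, z up. A seated handle's axis is 33 mm above the origin, level with the bars' tops. The bars, 12 mm thick, have their middles 36 mm either side of the origin along x, each with a notch.
- notch_2: One of 4 like places of the fixed wooden bench rest. Origin: on its base plank (12 mm above the table), midway between two cross bars; x along the way a handle lies, z up. A seated handle's axis is 33 mm above the origin, level with the bars' tops. V-notches: 45 degree flanks, 31 mm wide at the mouth, 16 mm deep.
- notch_3: One of 4 like places of the fixed wooden bench rest. Origin: on its base plank (12 mm above the table), midway between two cross bars; x along the way a handle lies, z up. A seated handle's axis is 33 mm above the origin, level with the bars' tops. Neighbouring places are 72 mm apart along y.
- notch_4: One of 4 like places of the fixed wooden bench rest. Origin: on its base plank (12 mm above the table), midway between two cross bars; x along the way a handle lies, z up. A seated handle's axis is 33 mm above the origin, level with the bars' tops. The rest stands left or right of the clip board, either may be on either side.
- mortar: Bystander: white ceramic mortar with pigment in it, 94 mm across, 55 mm tall, standing to the left of the racks. Origin: centre of its underside.
- jar: Bystander: closed amber glass jar with a black lid, 64 mm across, 95 mm tall, standing to the right of the racks. Origin: centre of its underside.
Mind the look-alikes: they are no part of the job. Leave any purple look-alike of the brush alone.

How it is judged:
At the end, for the whole second after the job is handed in: All four places filled in the same left-to-right order as on the board (each tool has moved 318 to 392 mm, which only its own place gives), at rest; each handle in both notches: middle within 18 mm along and 6 mm across, axis 27 to 39 mm above the place's origin and within 0.12 rad (((x of palette_knife in the frame of notch_1 between -0.018 and 0.018 m and y of palette_knife in the frame of notch_1 between -0.006 and 0.006 m and z of palette_knife in the frame of notch_1 between 0.027 and 0.039 m and angle between the x axis of palette_knife and the x axis of notch_1, either way round below 0.12 rad) or (x of palette_knife in the frame of notch_2 between -0.018 and 0.018 m and y of palette_knife in the frame of notch_2 between -0.006 and 0.006 m and z of palette_knife in the frame of notch_2 between 0.027 and 0.039 m and angle between the x axis of palette_knife and the x axis of notch_2, either way round below 0.12 rad) or (x of palette_knife in the frame of notch_3 between -0.018 and 0.018 m and y of palette_knife in the frame of notch_3 between -0.006 and 0.006 m and z of palette_knife in the frame of notch_3 between 0.027 and 0.039 m and angle between the x axis of palette_knife and the x axis of notch_3, either way round below 0.12 rad) or (x of palette_knife in the frame of notch_4 between -0.018 and 0.018 m and y of palette_knife in the frame of notch_4 between -0.006 and 0.006 m and z of palette_knife in the frame of notch_4 between 0.027 and 0.039 m and angle between the x axis of palette_knife and the x axis of notch_4, either way round below 0.12 rad)) and distance of palette_knife from where it was at the start of the episode between 0.318 and 0.392 m and linear speed of each of palette_knife, scraper, brush, spoon below 0.02 m/s and angular speed of each of palette_knife, scraper, brush, spoon below 0.2 rad/s and ((x of scraper in the frame of notch_1 between -0.018 and 0.018 m and y of scraper in the frame of notch_1 between -0.006 and 0.006 m and z of scraper in the frame of notch_1 between 0.027 and 0.039 m and angle between the x axis of scraper and the x axis of notch_1, either way round below 0.12 rad) or (x of scraper in the frame of notch_2 between -0.018 and 0.018 m and y of scraper in the frame of notch_2 between -0.006 and 0.006 m and z of scraper in the frame of notch_2 between 0.027 and 0.039 m and angle between the x axis of scraper and the x axis of notch_2, either way round below 0.12 rad) or (x of scraper in the frame of notch_3 between -0.018 and 0.018 m and y of scraper in the frame of notch_3 between -0.006 and 0.006 m and z of scraper in the frame of notch_3 between 0.027 and 0.039 m and angle between the x axis of scraper and the x axis of notch_3, either way round below 0.12 rad) or (x of scraper in the frame of notch_4 between -0.018 and 0.018 m and y of scraper in the frame of notch_4 between -0.006 and 0.006 m and z of scraper in the frame of notch_4 between 0.027 and 0.039 m and angle between the x axis of scraper and the x axis of notch_4, either way round below 0.12 rad)) and distance of scraper from where it was at the start of the episode between 0.318 and 0.392 m and ((x of brush in the frame of notch_1 between -0.018 and 0.018 m and y of brush in the frame of notch_1 between -0.006 and 0.006 m and z of brush in the frame of notch_1 between 0.027 and 0.039 m and angle between the x axis of brush and the x axis of notch_1, either way round below 0.12 rad) or (x of brush in the frame of notch_2 between -0.018 and 0.018 m and y of brush in the frame of notch_2 between -0.006 and 0.006 m and z of brush in the frame of notch_2 between 0.027 and 0.039 m and angle between the x axis of brush and the x axis of notch_2, either way round below 0.12 rad) or (x of brush in the frame of notch_3 between -0.018 and 0.018 m and y of brush in the frame of notch_3 between -0.006 and 0.006 m and z of brush in the frame of notch_3 between 0.027 and 0.039 m and angle between the x axis of brush and the x axis of notch_3, either way round below 0.12 rad) or (x of brush in the frame of notch_4 between -0.018 and 0.018 m and y of brush in the frame of notch_4 between -0.006 and 0.006 m and z of brush in the frame of notch_4 between 0.027 and 0.039 m and angle between the x axis of brush and the x axis of notch_4, either way round below 0.12 rad)) and distance of brush from where it was at the start of the episode between 0.318 and 0.392 m and ((x of spoon in the frame of notch_1 between -0.018 and 0.018 m and y of spoon in the frame of notch_1 between -0.006 and 0.006 m and z of spoon in the frame of notch_1 between 0.027 and 0.039 m and angle between the x axis of spoon and the x axis of notch_1, either way round below 0.12 rad) or (x of spoon in the frame of notch_2 between -0.018 and 0.018 m and y of spoon in the frame of notch_2 between -0.006 and 0.006 m and z of spoon in the frame of notch_2 between 0.027 and 0.039 m and angle between the x axis of spoon and the x axis of notch_2, either way round below 0.12 rad) or (x of spoon in the frame of notch_3 between -0.018 and 0.018 m and y of spoon in the frame of notch_3 between -0.006 and 0.006 m and z of spoon in the frame of notch_3 between 0.027 and 0.039 m and angle between the x axis of spoon and the x axis of notch_3, either way round below 0.12 rad) or (x of spoon in the frame of notch_4 between -0.018 and 0.018 m and y of spoon in the frame of notch_4 between -0.006 and 0.006 m and z of spoon in the frame of notch_4 between 0.027 and 0.039 m and angle between the x axis of spoon and the x axis of notch_4, either way round below 0.12 rad)) and distance of spoon from where it was at the start of the episode between 0.318 and 0.392 m); the robot touches nothing.
It fails at once if the mortar is pushed away or tipped (distance of mortar from where it was at the start of the episode above 0.02 m or angle between mortar's own z axis and vertical above 0.3 rad).
It fails at once if the jar is pushed away or tipped (distance of jar from where it was at the start of the episode above 0.02 m or angle between jar's own z axis and vertical above 0.3 rad).
It fails at once if a tool is dropped or thrown: over 0.7 m/s while not held (a free fall of about 25 mm) ((contact force between palette_knife and the fingers below 0.1 N and linear speed of palette_knife above 0.7 m/s) or (contact force between scraper and the fingers below 0.1 N and linear speed of scraper above 0.7 m/s) or (contact force between brush and the fingers below 0.1 N and linear speed of brush above 0.7 m/s) or (contact force between spoon and the fingers below 0.1 N and linear speed of spoon above 0.7 m/s)).
It also fails if it takes over 104 s, if anything falls off the work surface, if the arm or the gripper's body presses on something with over 40 N, if the wrist force passes 120 N, or if a joint passes its speed limit or range.

## Working session

There is one attempt and no reset: what is moved stays moved. The work goes in short steps, Python scripts to look and compute and a tool call to move; the robot and the scene stay as the last step left them, time stands still between calls to the robot, and variables do not carry over. Pictures are saved under pics/ and viewed, at most 14 in all, crops included, and the job is handed in when it is done.

Besides the shell and the picture viewer there is one more tool, called by a JSON object that holds its "method" and its "body", one argument or row to a line. arm_command: Moves the arm, as the interface text tells. Its arguments: {"type":"object","properties":{"slide":{"type":"array","items":{"type":"array","items":{"type":"number"}}},"spin":{"type":"array","items":{"type":"number"}},"jaw":{"type":"number"}},"required":["slide","spin"]}

```bash
mkdir -p pics
cat > h.py <<'E'
from workcell import *
import numpy as np, cv2
from scipy.spatial.transform import Rotation as R
def world(p,u,v,z=None,d=None):
    K=p["intrinsics"];Rm=cv2.Rodrigues(np.array(p["rvec"],float))[0];t=np.array(p["tvec"],float).ravel()
    ray=np.linalg.inv(K)@np.array([u,v,1.]); c=-Rm.T@t; w=Rm.T@ray
    s=d if d is not None else (z-c[2])/w[2]
    return c+s*w
def cloud(p):
    K=p["intrinsics"];Rm=cv2.Rodrigues(np.array(p["rvec"],float))[0];t=np.array(p["tvec"],float).ravel()
    v,u=np.mgrid[:480,:640]; d=p["range_z"]
    c=np.stack([(u-K[0,2])/K[0,0]*d,(v-K[1,2])/K[1,1]*d,d],-1)
    return (c-t)@Rm
def save(p,n): cv2.imwrite(f"pics/{n}.png",p["pixels"][:,:,::-1])
E
python3 - <<'E'
from h import *
o=get_obs();print({k:np.round(v,3) for k,v in o.items()})
for n in("top","scene"):
    p=camera(n);save(p,n+"0")
    for t in["palette_knife","scraper","brush","spoon","notch_1","mortar","jar"]:
        z={"notch_1":.012,"mortar":0,"jar":0}.get(t,.045)
        for r in landmark_of(p,t)[:5]:
            u,v=r["centre"];print(n,t,round(r["confidence"],2),np.round([u,v]),np.round(world(p,u,v,z=z),3))
E
```

```text
{'clock': np.float64(0.0), 'joint_pos': array([1.106, 0.241, 0.004, 1.335, 0.   , 1.571]), 'joint_vel': array([ 0.001, -0.001,  0.002, -0.001,  0.   , -0.002]), 'tau': array([-1.0000e-03, -3.7232e+01,  2.5241e+01,  1.7000e-02,  0.0000e+00,
        0.0000e+00]), 'eef_pos': array([0.224, 0.446, 0.23 ]), 'tool_rot': array([ 0.23 ,  0.973, -0.001, -0.   ]), 'ft_force': array([ 0.78 , -0.188, -0.152]), 'ft_torque': array([-0.004,  0.047,  0.027]), 'grasp_force': np.float64(0.0), 'grip_width': np.float64(0.085)}
top palette_knife 0.67 [275. 226.] [0.525 0.134 0.045]
top scraper 0.74 [248. 224.] [0.53  0.202 0.045]
top brush 0.93 [273. 226.] [0.525 0.139 0.045]
top brush 0.71 [380. 286.] [ 0.372 -0.131  0.045]
top spoon 0.75 [305. 223.] [0.532 0.057 0.045]
top notch_1 0.85 [414. 221.] [ 0.54  -0.222  0.012]
top notch_1 0.76 [390. 220.] [ 0.543 -0.158  0.012]
top notch_1 0.72 [359. 222.] [ 0.536 -0.079  0.012]
top notch_1 0.56 [446. 226.] [ 0.527 -0.304  0.012]
top notch_1 0.32 [275. 222.] [0.537 0.136 0.012]
top mortar 0.82 [141. 215.] [0.56  0.487 0.   ]
top mortar 0.61 [446. 223.] [ 0.534 -0.304  0.   ]
top jar 0.63 [510. 231.] [ 0.512 -0.469  0.   ]
scene palette_knife 0.58 [373. 308.] [0.523 0.279 0.045]
scene scraper 0.91 [355. 288.] [0.527 0.203 0.045]
scene brush 0.97 [341. 268.] [0.525 0.131 0.045]
scene brush 0.66 [334. 200.] [ 0.408 -0.109  0.045]
scene brush 0.42 [298. 233.] [ 0.562 -0.041  0.045]
scene spoon 0.98 [328. 252.] [0.527 0.064 0.045]
scene notch_1 0.72 [276. 202.] [ 0.543 -0.223  0.012]
scene notch_1 0.58 [292. 212.] [ 0.524 -0.157  0.012]
scene notch_1 0.54 [298. 234.] [ 0.55  -0.065  0.012]
scene notch_1 0.49 [267. 187.] [ 0.538 -0.301  0.012]
scene jar 0.61 [255. 162.] [ 0.513 -0.453  0.   ]
```

Run:
```python
from h import *
p=camera("top");c=p["pixels"][130:330,180:500];cv2.imwrite("pics/crop.png",cv2.resize(c,(800,500))[:,:,::-1])
X=cloud(p)
np.set_printoptions(linewidth=200,suppress=True,precision=3)
w=X.reshape(-1,3);col=p["pixels"].reshape(-1,3)
# handle axis fit per board place: points at z .047-.06
for y0 in(.28,.205,.134,.061):
    m=(abs(w[:,1]-y0)<.02)&(w[:,2]>.048)&(w[:,2]<.064)&(abs(w[:,0]-.525)<.06)
    q=w[m]; 
    if len(q): f=np.polyfit(q[:,0],q[:,1],1); print(y0,len(q),q.min(0),q.max(0),np.median(q,0),f)
# rest bars
m=(w[:,1]<-.03)&(w[:,1]>-.36)&(w[:,2]>.035)&(w[:,2]<.055)&(abs(w[:,0]-.535)<.07)
q=w[m];print("bars",len(q),q.min(0),q.max(0))
for s in(q[q[:,0]<.535],q[q[:,0]>.535]):print(len(s),s.mean(0),np.polyfit(s[:,1],s[:,0],1), np.sort(s[:,1])[[0,5,-5,-1]])
```

```text
0.28 396 [0.466 0.26  0.048] [0.585 0.294 0.063] [0.524 0.275 0.054] [0.038 0.255]
0.205 405 [0.466 0.186 0.048] [0.585 0.22  0.064] [0.524 0.202 0.054] [0.041 0.181]
0.134 404 [0.466 0.114 0.048] [0.585 0.148 0.064] [0.524 0.13  0.054] [0.056 0.102]
0.061 390 [0.468 0.042 0.048] [0.584 0.077 0.063] [0.526 0.06  0.054] [0.044 0.036]
bars 960 [ 0.492 -0.336  0.035] [ 0.58  -0.048  0.053]
485 [ 0.5   -0.192  0.043] [0.016 0.503] [-0.335 -0.332 -0.048 -0.048]
475 [ 0.572 -0.192  0.043] [0.016 0.575] [-0.336 -0.334 -0.049 -0.048]
```

View pics/crop.png

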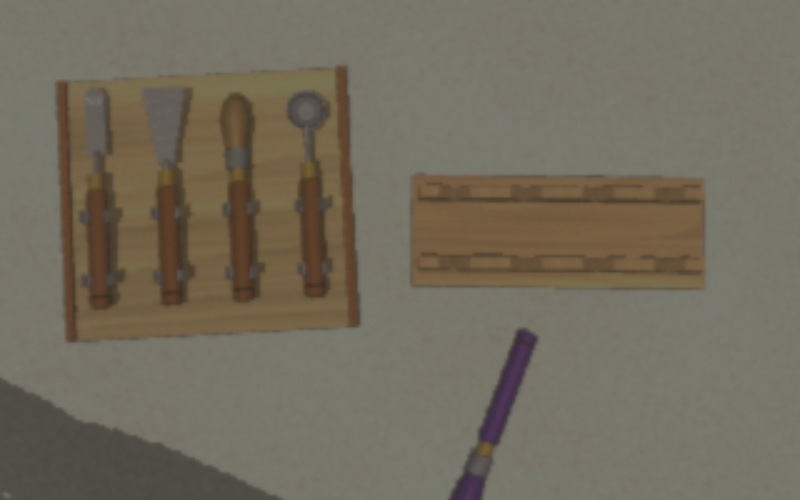

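View pics/scene0.png

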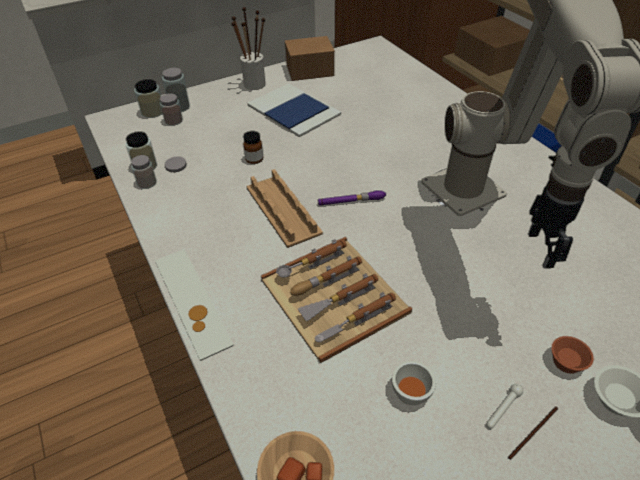

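Left to right the board holds the knife, scraper, brush and spoon (crop pixels about (98,200), (167,195), (238,195) and (309,190)). The empty rest is to its right, around (558,230). Two things look like the brush: the tan one at (238,195), which is the real one, and the purple one at (500,420), which I'll leave alone. Next I move above the board and take a close wrist view.

{"method": "arm_command", "body": {
  "slide": [
    [-6,0,0],
    [-12,-0.5,0],
    [-18,-1,0],
    [-24,-1.4,0],
    [-28,-1.7,0]
  ],
  "spin": [-6,-12,-18,-24,-29],
  "jaw": 5
}}

```text
clock: 1.48
eef_pos: [0.4689, 0.3046, 0.2312]
tool_rot: [-0.021, 1.0, 0.0, 0.0]
ft_force: [-0.6, -0.1, 0.4]
grip_width: 0.0501
grasp_force: 0.0
```

```bash
cat >> h.py <<'E'
def go(x,y,z,yaw):
    "tool shift in cm and spin in deg from the measured pose; yaw=world angle of tool y (deg)"
    o=get_obs();r=R.from_quat(o["tool_rot"]).as_matrix();Y=r[:,1]
    cur=np.degrees(np.arctan2(Y[1],Y[0]))
    print("tcp",np.round(o["eef_pos"],4),"yaw",round(cur,2),"down",np.round(r[:,2],3),"slide",np.round(r.T@(np.array([x,y,z])-o["eef_pos"])*100,2),"spin",round(cur-yaw,2))
E
python3 - <<'E'
from h import *
import workcell; print(getattr(workcell,'grip_point_offset',None),[a for a in dir(workcell) if a[0]!='_'])
go(.527,.276,.2,92.6)
p=camera("wrist");save(p,"w0");X=cloud(p).reshape(-1,3)
np.set_printoptions(suppress=True,precision=4)
for y0 in(.275,.202,.13,.06):
    m=(abs(X[:,1]-y0)<.02)&(X[:,2]>.050)&(X[:,2]<.064)&(abs(X[:,0]-.525)<.07);q=X[m]
    if len(q)>50:print(y0,len(q),q.min(0),q.max(0),np.polyfit(q[:,0]-.525,q[:,1],1))
for t in["palette_knife","scraper","brush","spoon"]:
    for r in landmark_of(p,t)[:2]:print(t,r["confidence"],r["centre"],world(p,*r["centre"],z=.045))
E
```

```text
0.0187 ['Unreachable', 'camera', 'get_obs', 'grip_point_offset', 'job_done', 'landmark_of', 'recognise']
tcp [0.4689 0.3046 0.2312] yaw 92.42 down [ 0.  0. -1.] slide [-5.68 -3.1   3.13] spin -0.18
0.275 3058 [0.4583 0.2568 0.05  ] [0.5944 0.2916 0.0623] [0.0452 0.2748]
0.202 2791 [0.462  0.1846 0.05  ] [0.5886 0.2199 0.0614] [0.0352 0.2027]
0.13 3004 [0.4653 0.1128 0.05  ] [0.5948 0.1484 0.0619] [0.0466 0.1314]
0.06 3058 [0.4691 0.0406 0.05  ] [0.5949 0.0767 0.0617] [0.0466 0.06  ]
palette_knife 0.95 [288.7, 263.4] [0.517  0.2754 0.045 ]
scraper 0.76 [211.1, 267.3] [0.5241 0.202  0.045 ]
brush 0.94 [135.4, 268.0] [0.528  0.1303 0.045 ]
spoon 0.69 [57.9, 266.1] [0.5292 0.0571 0.045 ]
spoon 0.4 [133.2, 268.4] [0.5284 0.1281 0.045 ]
```

View pics/w0.png

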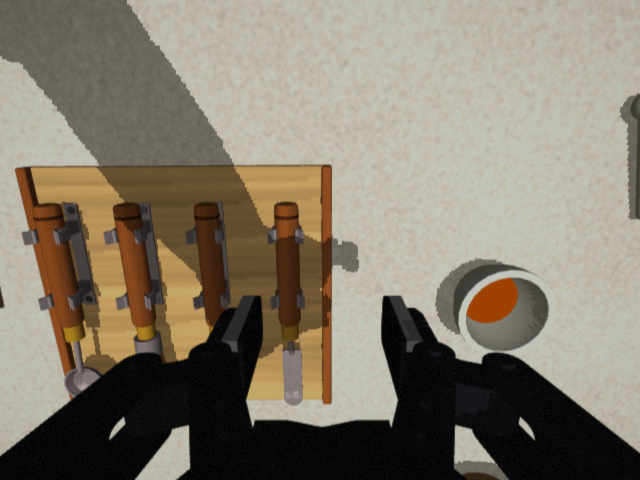

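The close wrist view confirms the palette knife on the board at pixel (288,260), with the scraper, brush and spoon to its left. The mortar at (505,305) is clear. I'm reaching for the knife.

{"method": "arm_command", "body": {
  "slide": [
    [-1.6,-1.1,2],
    [-3.2,-2.2,5],
    [-4.8,-3.2,8],
    [-4.8,-3.2,10],
    [-4.8,-3.2,10]
  ],
  "spin": [0,0,-0.2,-0.2,-0.2]
}}

```text
clock: 2.35
eef_pos: [0.5137, 0.2765, 0.1296]
tool_rot: [-0.023, 1.0, -0.001, -0.002]
ft_force: [-0.4, -0.5, 0.5]
grip_width: 0.0498
grasp_force: 0.0
```

{"method": "arm_command", "body": {
  "slide": [
    [0,0,3],
    [0,0,6],
    [0,0,9],
    [0,0,10.4],
    [0,0,10.4]
  ],
  "spin": [0,0,0,0,0]
}}

```text
clock: 2.98
eef_pos: [0.5155, 0.2767, 0.0274]
tool_rot: [-0.023, 1.0, -0.0, -0.0]
ft_force: [0.1, 0.2, -0.4]
grip_width: 0.0501
grasp_force: 0.0
```

{"method": "arm_command", "body": {
  "slide": [
    [0,0,0],
    [0,0,0],
    [0,0,0],
    [0,0,0],
    [0,0,0]
  ],
  "spin": [0,0,0,0,0],
  "jaw": 1
}}

```text
clock: 3.6
eef_pos: [0.5174, 0.2762, 0.0293]
tool_rot: [-0.022, 1.0, 0.0, 0.002]
ft_force: [-0.6, -2.8, 6.1]
grip_width: 0.0201
grasp_force: 58.7
```

{"method": "arm_command", "body": {
  "slide": [
    [0,0,-1],
    [0,0,-2],
    [0,0,-5],
    [0,0,-9],
    [0,0,-12]
  ],
  "spin": [0,0,0,0,0]
}}

```text
clock: 4.22
eef_pos: [0.5166, 0.2774, 0.1505]
tool_rot: [-0.023, 1.0, 0.001, 0.001]
ft_force: [0.6, -0.4, -1.3]
grip_width: 0.0199
grasp_force: 59.9
```

Run:
```python
from h import *
go(.5377,-.084,.15,89.1)
p=camera("wrist");save(p,"w1")
q=camera("top");X=cloud(q).reshape(-1,3)
np.set_printoptions(suppress=True,precision=4)
# rest places: base plank & bar ends refined
m=(X[:,1]<-.03)&(X[:,1]>-.36)&(X[:,2]>.037)&(X[:,2]<.056)&(abs(X[:,0]-.535)<.07);s=X[m];print(s.mean(0),s.min(0),s.max(0))
h,e=np.histogram(s[:,1],bins=np.arange(-.345,-.04,.006));print(list(zip(np.round(e[:-1]+.003,3),h)))
```

```text
tcp [0.5166 0.2774 0.1505] yaw 92.59 down [ 0.003  0.003 -1.   ] slide [ -0.47 -36.2   -0.05] spin 3.49
[ 0.5361 -0.1906  0.0438] [ 0.492  -0.3357  0.037 ] [ 0.5803 -0.048   0.0543]
[(np.float64(-0.342), np.int64(0)), (np.float64(-0.336), np.int64(8)), (np.float64(-0.33), np.int64(27)), (np.float64(-0.324), np.int64(24)), (np.float64(-0.318), np.int64(21)), (np.float64(-0.312), np.int64(22)), (np.float64(-0.306), np.int64(12)), (np.float64(-0.3), np.int64(0)), (np.float64(-0.294), np.int64(2)), (np.float64(-0.288), np.int64(16)), (np.float64(-0.282), np.int64(22)), (np.float64(-0.276), np.int64(23)), (np.float64(-0.27), np.int64(24)), (np.float64(-0.264), np.int64(24)), (np.float64(-0.258), np.int64(24)), (np.float64(-0.252), np.int64(23)), (np.float64(-0.246), np.int64(26)), (np.float64(-0.24), np.int64(19)), (np.float64(-0.234), np.int64(9)), (np.float64(-0.228), np.int64(1)), (np.float64(-0.222), np.int64(3)), (np.float64(-0.216), np.int64(19)), (np.float64(-0.21), np.int64(22)), (np.float64(-0.204), np.int64(20)), (np.float64(-0.198), np.int64(25)), (np.float64(-0.192), np.int64(
[... 159 characters left out ...]
4(-0.162), np.int64(12)), (np.float64(-0.156), np.int64(1)), (np.float64(-0.15), np.int64(8)), (np.float64(-0.144), np.int64(18)), (np.float64(-0.138), np.int64(24)), (np.float64(-0.132), np.int64(24)), (np.float64(-0.126), np.int64(28)), (np.float64(-0.12), np.int64(21)), (np.float64(-0.114), np.int64(27)), (np.float64(-0.108), np.int64(24)), (np.float64(-0.102), np.int64(22)), (np.float64(-0.096), np.int64(23)), (np.float64(-0.09), np.int64(5)), (np.float64(-0.084), np.int64(1)), (np.float64(-0.078), np.int64(5)), (np.float64(-0.072), np.int64(15)), (np.float64(-0.066), np.int64(29)), (np.float64(-0.06), np.int64(21)), (np.float64(-0.054), np.int64(21)), (np.float64(-0.048), np.int64(18))]
```

View pics/w1.png

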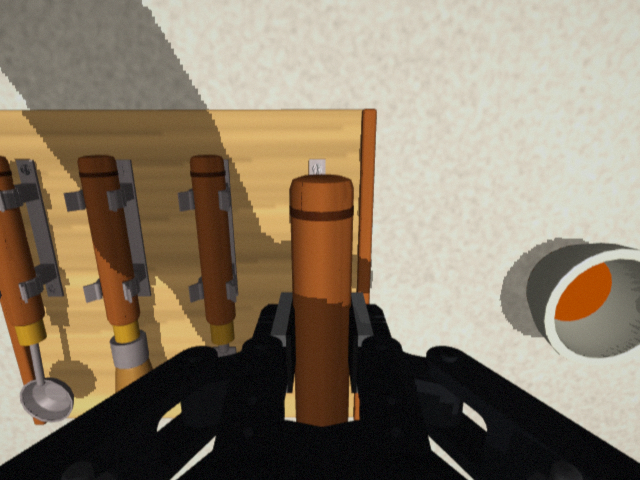

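The knife is held level at pixel (320,300) and its clips are empty. I'm carrying it over to the rest.

{"method": "arm_command", "body": {
  "slide": [
    [-0.1,-3.5,0],
    [-0.2,-9.5,0],
    [-0.3,-15.5,0],
    [-0.4,-21.5,0],
    [-0.5,-27.5,0]
  ],
  "spin": [0,0,0,0,0]
}}

```text
clock: 4.95
eef_pos: [0.5331, 0.0005, 0.1472]
tool_rot: [-0.023, 1.0, 0.001, 0.0]
ft_force: [0.6, -0.6, -1.3]
grip_width: 0.0201
grasp_force: 60.0
```

{"method": "arm_command", "body": {
  "slide": [
    [0,-4,0],
    [0,-7.2,0],
    [0,-8.7,0],
    [0,-8.7,0],
    [0,-8.7,0]
  ],
  "spin": [1,2,3.5,3.5,3.5]
}}

```text
clock: 5.58
eef_pos: [0.5372, -0.0839, 0.1472]
tool_rot: [0.007, 1.0, 0.0, -0.0]
ft_force: [0.1, -0.2, 0.2]
grip_width: 0.0199
grasp_force: 60.0
```

Run:
```python
from h import *
go(.5377,-.084,.029,89.1)
p=camera("wrist");X=cloud(p).reshape(-1,3)
np.set_printoptions(suppress=True,precision=4)
s=X[(X[:,1]<-.03)&(X[:,1]>-.36)&(X[:,2]>.037)&(X[:,2]<.056)&(X[:,0]>.47)&(X[:,0]<.52)];print(len(s),s.mean(0),s.min(0),s.max(0))
h,e=np.histogram(s[:,1],bins=np.arange(-.345,-.04,.005));print([(round(a+.0025,4),n) for a,n in zip(e,h)])
hd=X[(X[:,2]>.12)&(X[:,2]<.2)&(X[:,0]<.51)&(X[:,0]>.45)&(abs(X[:,1]+.084)<.012)];print("handle",len(hd),hd.min(0),hd.max(0),np.polyfit(hd[:,0],hd[:,1],1),np.polyfit(hd[:,0],hd[:,2],1))
q=camera("top");save(q,"t1")
for r in landmark_of(q,"palette_knife")[:3]:print(r["confidence"],world(q,*r["centre"],z=.167))
```

```text
tcp [ 0.5372 -0.0839  0.1472] yaw 89.16 down [-0.     0.001 -1.   ] slide [-0.05 -0.02 11.82] spin 0.06
4844 [ 0.5014 -0.1838  0.0439] [ 0.494  -0.2924  0.037 ] [ 0.5097 -0.0477  0.0477]
[(np.float64(-0.3425), np.int64(0)), (np.float64(-0.3375), np.int64(0)), (np.float64(-0.3325), np.int64(0)), (np.float64(-0.3275), np.int64(0)), (np.float64(-0.3225), np.int64(0)), (np.float64(-0.3175), np.int64(0)), (np.float64(-0.3125), np.int64(0)), (np.float64(-0.3075), np.int64(0)), (np.float64(-0.3025), np.int64(0)), (np.float64(-0.2975), np.int64(0)), (np.float64(-0.2925), np.int64(10)), (np.float64(-0.2875), np.int64(34)), (np.float64(-0.2825), np.int64(115)), (np.float64(-0.2775), np.int64(148)), (np.float64(-0.2725), np.int64(145)), (np.float64(-0.2675), np.int64(149)), (np.float64(-0.2625), np.int64(134)), (np.float64(-0.2575), np.int64(143)), (np.float64(-0.2525), np.int64(147)), (np.float64(-0.2475), np.int64(144)), (np.float64(-0.2425), np.int64(198)), (np.float64(-0.2375), np.int64(188)), (np.float64(-0.2325), np.int64(9)), (np.float64(-0.2275), np.int64(0)), (np.float64(-0.2225), np.i
[... 712 characters left out ...]
int64(150)), (np.float64(-0.1225), np.int64(151)), (np.float64(-0.1175), np.int64(150)), (np.float64(-0.1125), np.int64(150)), (np.float64(-0.1075), np.int64(150)), (np.float64(-0.1025), np.int64(9)), (np.float64(-0.0975), np.int64(0)), (np.float64(-0.0925), np.int64(0)), (np.float64(-0.0875), np.int64(0)), (np.float64(-0.0825), np.int64(0)), (np.float64(-0.0775), np.int64(0)), (np.float64(-0.0725), np.int64(0)), (np.float64(-0.0675), np.int64(0)), (np.float64(-0.0625), np.int64(63)), (np.float64(-0.0575), np.int64(153)), (np.float64(-0.0525), np.int64(144)), (np.float64(-0.0475), np.int64(63))]
handle 5899 [ 0.4787 -0.0946  0.157 ] [ 0.51   -0.0723  0.1759] [-0.0122 -0.0773] [0.0513 0.1457]
```

{"method": "arm_command", "body": {
  "slide": [
    [0,0,4],
    [0,0,8],
    [0,0,10.5],
    [0,0,11.3],
    [0,0,11.8]
  ],
  "spin": [0,0,0,0,0]
}}

```text
clock: 6.35
eef_pos: [0.5378, -0.0847, 0.0296]
tool_rot: [0.008, 1.0, 0.0, 0.0]
ft_force: [-3.8, 2.4, 13.5]
grip_width: 0.0201
grasp_force: 62.0
```

{"method": "arm_command", "body": {
  "slide": [
    [0,0,0],
    [0,0,0],
    [0,0,0],
    [0,0,0],
    [0,0,0]
  ],
  "spin": [0,0,0,0,0]
}}

```text
clock: 6.98
eef_pos: [0.5383, -0.0852, 0.0302]
tool_rot: [0.008, 1.0, -0.0, 0.001]
ft_force: [0.2, 0.5, 6.1]
grip_width: 0.02
grasp_force: 60.3
```

{"method": "arm_command", "body": {
  "slide": [
    [0,0,0],
    [0,0,0],
    [0,0,0],
    [0,0,0],
    [0,0,0]
  ],
  "spin": [0,0,0,0,0],
  "jaw": 4.4
}}

```text
clock: 7.6
eef_pos: [0.5372, -0.0852, 0.0292]
tool_rot: [0.008, 1.0, 0.0, -0.0]
ft_force: [-0.3, -0.2, 0.3]
grip_width: 0.0438
grasp_force: 0.0
```

{"method": "arm_command", "body": {
  "slide": [
    [0,0,-1],
    [0,0,-4],
    [0,0,-8],
    [0,0,-12],
    [0,0,-12]
  ],
  "spin": [0,0,0,0,0]
}}

```text
clock: 8.22
eef_pos: [0.5402, -0.0856, 0.1541]
tool_rot: [0.008, 1.0, -0.001, 0.004]
ft_force: [-0.2, 0.2, -0.7]
grip_width: 0.0439
grasp_force: 0.0
```

```bash
cat >> h.py <<'E'
def handles(name,ys,x0=.535):
    p=camera(name);X=cloud(p).reshape(-1,3)
    for y0 in ys:
        q=X[(abs(X[:,1]-y0)<.014)&(X[:,2]>.050)&(X[:,2]<.064)&(abs(X[:,0]-x0)<.062)]
        if len(q)>20:
            q1,q2=q[q[:,0]<x0-.02],q[q[:,0]>x0+.02]
            print(y0,len(q),"min",q.min(0).round(4),"max",q.max(0).round(4),"slope",np.round(np.polyfit(q[:,0]-x0,q[:,1],1),4),"z95 ends",[round(float(np.percentile(s[:,2],95)),4) for s in(q1,q2) if len(s)])
    return p
E
python3 - <<'E'
from h import *
go(.5215,.2026,.147,92.6)
for n in("wrist","top"):p=handles(n,[-.084]);save(p,"k_"+n)
E
```

```text
tcp [ 0.5402 -0.0856  0.1541] yaw 89.07 down [ 0.009 -0.001 -1.   ] slide [ 2.35 28.79  0.65] spin -3.53
-0.084 4450 min [ 0.4799 -0.0945  0.05  ] max [ 0.597  -0.0737  0.0577] slope [-0.016  -0.0844] z95 ends [0.0562, 0.056]
```

View pics/k_wrist.png

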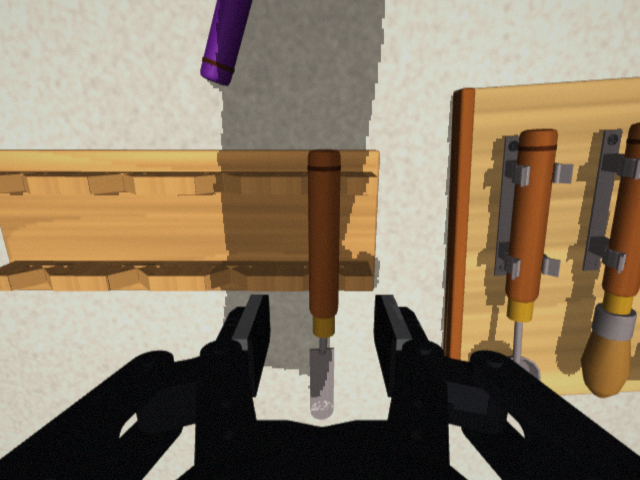

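The knife lies level in both notches of place 1, at pixel (323,235). Next is the scraper.

{"method": "arm_command", "body": {
  "slide": [
    [0.2,4,0],
    [0.6,10,0],
    [1,16,0],
    [1.5,22,0],
    [2,27,0]
  ],
  "spin": [0,-1,-2,-3,-3.5]
}}

```text
clock: 8.95
eef_pos: [0.5202, 0.187, 0.1478]
tool_rot: [-0.023, 1.0, -0.0, -0.001]
ft_force: [-0.5, -0.3, -0.9]
grip_width: 0.0436
grasp_force: 0.0
```

{"method": "arm_command", "body": {
  "slide": [
    [0,1.3,0],
    [0,1.8,0],
    [0,1.8,0],
    [0,1.8,0],
    [0,1.8,0]
  ],
  "spin": [0,0,0,0,0],
  "jaw": 5
}}

```text
clock: 9.57
eef_pos: [0.5211, 0.202, 0.1494]
tool_rot: [-0.021, 1.0, -0.0, 0.0]
ft_force: [0.4, -0.7, -0.3]
grip_width: 0.05
grasp_force: 0.0
```

Run:
```python
from h import *
go(.5215,.2026,.028,92.6)
handles("wrist",[.203],.522)
```

```text
tcp [0.5211 0.202  0.1494] yaw 92.46 down [ 0. -0. -1.] slide [-0.04  0.06 12.14] spin -0.14
0.203 5277 min [0.4621 0.189  0.05  ] max [0.5838 0.217  0.0619] slope [0.0347 0.2026] z95 ends [0.0579, 0.0578]
```

{"method": "arm_command", "body": {
  "slide": [
    [0,0,4],
    [0,0,8],
    [0,0,11],
    [0,0,12.1],
    [0,0,12.1]
  ],
  "spin": [0,0,0,0,0]
}}

```text
clock: 10.25
eef_pos: [0.5208, 0.2028, 0.0281]
tool_rot: [-0.022, 1.0, -0.0, -0.0]
ft_force: [0.4, 0.3, 0.2]
grip_width: 0.0501
grasp_force: 0.0
```

{"method": "arm_command", "body": {
  "slide": [
    [0,0,0],
    [0,0,0],
    [0,0,0],
    [0,0,0],
    [0,0,0]
  ],
  "spin": [0,0,0,0,0],
  "jaw": 1
}}

```text
clock: 10.88
eef_pos: [0.5223, 0.2036, 0.0301]
tool_rot: [-0.022, 1.0, 0.001, 0.002]
ft_force: [0.7, 0.1, 6.8]
grip_width: 0.0197
grasp_force: 58.7
```

{"method": "arm_command", "body": {
  "slide": [
    [0,0,-1],
    [0,0,-2],
    [0,0,-5],
    [0,0,-9],
    [0,0,-12]
  ],
  "spin": [0,0,0,0,0]
}}

```text
clock: 11.5
eef_pos: [0.5212, 0.2035, 0.151]
tool_rot: [-0.022, 1.0, 0.001, 0.001]
ft_force: [1.5, 0.5, -0.7]
grip_width: 0.0199
grasp_force: 59.8
```

{"method": "arm_command", "body": {
  "slide": [
    [0,-3.5,0],
    [0,-9.5,0],
    [0,-15.5,0],
    [0,-21.5,0],
    [0,-27.5,0]
  ],
  "spin": [0,0,0,0,0]
}}

```text
clock: 12.12
eef_pos: [0.5332, -0.0732, 0.1494]
tool_rot: [-0.023, 1.0, 0.0, 0.001]
ft_force: [1.8, -0.5, -0.8]
grip_width: 0.0198
grasp_force: 59.9
```

{"method": "arm_command", "body": {
  "slide": [
    [0,-4,0],
    [0,-7,0],
    [0,-8.3,0],
    [0,-8.3,0],
    [0,-8.3,0]
  ],
  "spin": [1,2,3.5,3.5,3.5]
}}

```text
clock: 12.75
eef_pos: [0.5369, -0.1533, 0.1484]
tool_rot: [0.007, 1.0, 0.0, -0.0]
ft_force: [-0.8, -0.1, -1.8]
grip_width: 0.02
grasp_force: 59.9
```

Run:
```python
from h import *
go(.5366,-.156,.029,89.1)
p=camera("wrist");X=cloud(p).reshape(-1,3)
hd=X[(X[:,2]>.12)&(X[:,2]<.2)&(X[:,0]<.51)&(X[:,0]>.45)&(abs(X[:,1]+.156)<.02)];print(len(hd),hd.min(0),hd.max(0),np.polyfit(hd[:,0]-.5366,hd[:,1],1))
```

```text
tcp [ 0.5369 -0.1533  0.1484] yaw 89.16 down [-0.     0.001 -1.   ] slide [ 0.02 -0.28 11.94] spin 0.06
6158 [ 0.47689809 -0.16379863  0.15666311] [ 0.50998156 -0.14160594  0.17616214] [-0.01301391 -0.15326015]
```

{"method": "arm_command", "body": {
  "slide": [
    [0,-0.2,4],
    [0,-0.3,8],
    [0,-0.3,10.5],
    [0,-0.3,11.3],
    [0,-0.3,11.9]
  ],
  "spin": [0,0,0,0,0]
}}

```text
clock: 13.42
eef_pos: [0.5374, -0.1566, 0.0301]
tool_rot: [0.007, 1.0, 0.0, 0.0]
ft_force: [-8.7, 6.6, 22.4]
grip_width: 0.0201
grasp_force: 62.6
```

{"method": "arm_command", "body": {
  "slide": [
    [0,0,0],
    [0,0,0],
    [0,0,0],
    [0,0,0],
    [0,0,0]
  ],
  "spin": [0,0,0,0,0]
}}

```text
clock: 14.05
eef_pos: [0.5376, -0.1567, 0.0304]
tool_rot: [0.008, 1.0, 0.001, 0.001]
ft_force: [-1.8, 5.3, 4.5]
grip_width: 0.0201
grasp_force: 60.3
```

{"method": "arm_command", "body": {
  "slide": [
    [0,0,0],
    [0,0,0],
    [0,0,0],
    [0,0,0],
    [0,0,0]
  ],
  "spin": [0,0,0,0,0],
  "jaw": 4.4
}}

```text
clock: 14.68
eef_pos: [0.5369, -0.1577, 0.0292]
tool_rot: [0.008, 1.0, -0.0, -0.0]
ft_force: [0.7, -0.7, 0.7]
grip_width: 0.044
grasp_force: 0.0
```

{"method": "arm_command", "body": {
  "slide": [
    [0,0,-1],
    [0,0,-4],
    [0,0,-8],
    [0,0,-12],
    [0,0,-12]
  ],
  "spin": [0,0,0,0,0]
}}

```text
clock: 15.3
eef_pos: [0.5397, -0.1584, 0.1542]
tool_rot: [0.008, 1.0, -0.001, 0.004]
ft_force: [0.4, -0.5, -0.8]
grip_width: 0.0442
grasp_force: 0.0
```

Run:
```python
from h import *
go(.525,.131,.149,92.6)
handles("wrist",[-.084,-.156])
```

```text
tcp [ 0.5397 -0.1584  0.1542] yaw 89.07 down [ 0.009 -0.003 -1.   ] slide [ 1.95 28.91  0.43] spin -3.53
-0.084 4436 min [ 0.4799 -0.0953  0.05  ] max [ 0.597  -0.074   0.0576] slope [-0.0141 -0.0856] z95 ends [0.0561, 0.0559]
-0.156 4545 min [ 0.4776 -0.1672  0.05  ] max [ 0.5968 -0.1459  0.0576] slope [-0.0168 -0.1564] z95 ends [0.0561, 0.0561]
```

Knife and scraper are both seated. Next is the brush.

{"method": "arm_command", "body": {
  "slide": [
    [0.2,4,0],
    [0.6,10,0],
    [1,16,0],
    [1.4,22,0],
    [1.7,27,0]
  ],
  "spin": [0,-1,-2,-3,-3.5]
}}

```text
clock: 15.98
eef_pos: [0.5229, 0.1147, 0.1482]
tool_rot: [-0.023, 1.0, -0.0, -0.001]
ft_force: [0.5, 0.1, 0.6]
grip_width: 0.0442
grasp_force: 0.0
```

{"method": "arm_command", "body": {
  "slide": [
    [0,1.3,0],
    [0,1.8,0],
    [0,1.8,0],
    [0,1.8,0],
    [0,1.8,0]
  ],
  "spin": [0,0,0,0,0],
  "jaw": 5
}}

```text
clock: 16.6
eef_pos: [0.5236, 0.1296, 0.1493]
tool_rot: [-0.021, 1.0, -0.0, 0.0]
ft_force: [0.3, -0.6, -0.3]
grip_width: 0.05
grasp_force: 0.0
```

Run:
```python
from h import *
go(.525,.131,.028,92.6)
handles("wrist",[.131],.525)
```

```text
tcp [0.5236 0.1296 0.1493] yaw 92.46 down [ 0. -0. -1.] slide [-0.14  0.14 12.13] spin -0.14
0.131 5239 min [0.4657 0.117  0.05  ] max [0.5869 0.145  0.0617] slope [0.0341 0.1306] z95 ends [0.058, 0.0577]
```

{"method": "arm_command", "body": {
  "slide": [
    [-0.1,0.1,4],
    [-0.1,0.1,8],
    [-0.1,0.1,11],
    [-0.1,0.1,12.1],
    [-0.1,0.1,12.1]
  ],
  "spin": [0,0,0,0,0]
}}

```text
clock: 17.27
eef_pos: [0.5242, 0.1315, 0.0281]
tool_rot: [-0.022, 1.0, -0.0, -0.001]
ft_force: [-0.3, -0.7, 0.7]
grip_width: 0.0501
grasp_force: 0.0
```

{"method": "arm_command", "body": {
  "slide": [
    [0,0,0],
    [0,0,0],
    [0,0,0],
    [0,0,0],
    [0,0,0]
  ],
  "spin": [0,0,0,0,0],
  "jaw": 1
}}

```text
clock: 17.9
eef_pos: [0.5259, 0.132, 0.0301]
tool_rot: [-0.022, 1.0, 0.0, 0.002]
ft_force: [-0.5, -0.4, 6.6]
grip_width: 0.0205
grasp_force: 58.6
```

{"method": "arm_command", "body": {
  "slide": [
    [0,0,-1],
    [0,0,-2],
    [0,0,-5],
    [0,0,-9],
    [0,0,-12]
  ],
  "spin": [0,0,0,0,0]
}}

```text
clock: 18.52
eef_pos: [0.5248, 0.1323, 0.151]
tool_rot: [-0.023, 1.0, 0.001, 0.001]
ft_force: [0.9, 0.8, -0.9]
grip_width: 0.0198
grasp_force: 60.0
```

{"method": "arm_command", "body": {
  "slide": [
    [0.1,-3.5,0],
    [0.2,-9.5,0],
    [0.3,-15.5,0],
    [0.4,-21.5,0],
    [0.5,-27.5,0]
  ],
  "spin": [0,0,0,0,0]
}}

```text
clock: 19.15
eef_pos: [0.5319, -0.1446, 0.1495]
tool_rot: [-0.023, 1.0, 0.0, 0.001]
ft_force: [0.3, 0.0, -1.4]
grip_width: 0.0201
grasp_force: 60.1
```

{"method": "arm_command", "body": {
  "slide": [
    [0,-4,0],
    [0,-7,0],
    [0,-8.5,0],
    [0,-8.5,0],
    [0,-8.5,0]
  ],
  "spin": [1,2,3.5,3.5,3.5]
}}

```text
clock: 19.77
eef_pos: [0.5355, -0.2268, 0.1484]
tool_rot: [0.007, 1.0, 0.0, -0.0]
ft_force: [-0.5, -0.2, -0.8]
grip_width: 0.02
grasp_force: 60.1
```

Run:
```python
from h import *
go(.5354,-.2278,.029,89.1)
p=camera("wrist");X=cloud(p).reshape(-1,3)
hd=X[(X[:,2]>.12)&(X[:,2]<.2)&(X[:,0]<.51)&(X[:,0]>.45)&(abs(X[:,1]+.228)<.02)];print(len(hd),hd.min(0),hd.max(0),np.polyfit(hd[:,0]-.5354,hd[:,1],1))
```

```text
tcp [ 0.5355 -0.2268  0.1484] yaw 89.15 down [-0.     0.001 -1.   ] slide [ 1.000e-02 -1.100e-01  1.194e+01] spin 0.05
6400 [ 0.4753522  -0.23736002  0.15820011] [ 0.50999736 -0.21518856  0.17635146] [-0.01125873 -0.22672848]
```

{"method": "arm_command", "body": {
  "slide": [
    [0,-0.1,4],
    [0,-0.1,8],
    [0,-0.1,10.5],
    [0,-0.1,11.3],
    [0,-0.1,11.9]
  ],
  "spin": [0,0,0,0,0]
}}

```text
clock: 20.45
eef_pos: [0.5361, -0.2284, 0.03]
tool_rot: [0.008, 1.0, 0.0, 0.0]
ft_force: [-7.8, 5.1, 25.4]
grip_width: 0.0202
grasp_force: 63.4
```

{"method": "arm_command", "body": {
  "slide": [
    [0,0,0],
    [0,0,0],
    [0,0,0],
    [0,0,0],
    [0,0,0]
  ],
  "spin": [0,0,0,0,0]
}}

```text
clock: 21.08
eef_pos: [0.5363, -0.2287, 0.0304]
tool_rot: [0.008, 1.0, 0.0, 0.001]
ft_force: [-0.4, 3.6, 6.1]
grip_width: 0.02
grasp_force: 60.6
```

{"method": "arm_command", "body": {
  "slide": [
    [0,0,0],
    [0,0,0],
    [0,0,0],
    [0,0,0],
    [0,0,0]
  ],
  "spin": [0,0,0,0,0],
  "jaw": 4.4
}}

```text
clock: 21.7
eef_pos: [0.5355, -0.2292, 0.0292]
tool_rot: [0.008, 1.0, -0.0, -0.0]
ft_force: [0.6, -0.6, 0.2]
grip_width: 0.044
grasp_force: 0.0
```

{"method": "arm_command", "body": {
  "slide": [
    [0,0,-1],
    [0,0,-4],
    [0,0,-8],
    [0,0,-12],
    [0,0,-12]
  ],
  "spin": [0,0,0,0,0]
}}

```text
clock: 22.32
eef_pos: [0.5383, -0.2303, 0.1544]
tool_rot: [0.008, 1.0, -0.002, 0.004]
ft_force: [-0.4, 1.1, -0.7]
grip_width: 0.0442
grasp_force: 0.0
```

Run:
```python
from h import *
go(.5285,.060,.149,92.6)
handles("wrist",[-.084,-.156,-.228])
```

```text
tcp [ 0.5383 -0.2303  0.1544] yaw 89.07 down [ 0.009 -0.004 -1.   ] slide [ 1.46 29.01  0.42] spin -3.53
-0.084 4440 min [ 0.4796 -0.0962  0.05  ] max [ 0.597  -0.0745  0.0578] slope [-0.0157 -0.0867] z95 ends [0.056, 0.0558]
-0.156 4505 min [ 0.4778 -0.1675  0.05  ] max [ 0.597  -0.146   0.0575] slope [-0.0143 -0.1575] z95 ends [0.056, 0.0559]
-0.228 4559 min [ 0.4761 -0.2387  0.05  ] max [ 0.5969 -0.218   0.0575] slope [-0.0154 -0.2284] z95 ends [0.0562, 0.056]
```

Three tools are seated. The spoon is the last.

{"method": "arm_command", "body": {
  "slide": [
    [0.2,4,0],
    [0.5,10,0],
    [0.8,16,0],
    [1.0,22,0],
    [1.2,27,0]
  ],
  "spin": [0,-1,-2,-3,-3.5]
}}

```text
clock: 23.0
eef_pos: [0.5266, 0.0431, 0.1482]
tool_rot: [-0.023, 1.0, -0.0, -0.001]
ft_force: [1.2, 0.3, -0.3]
grip_width: 0.044
grasp_force: 0.0
```

{"method": "arm_command", "body": {
  "slide": [
    [0,1.4,0],
    [0,1.9,0],
    [0,1.9,0],
    [0,1.9,0],
    [0,1.9,0]
  ],
  "spin": [0,0,0,0,0],
  "jaw": 5
}}

```text
clock: 23.62
eef_pos: [0.5272, 0.0589, 0.1493]
tool_rot: [-0.021, 1.0, -0.0, -0.0]
ft_force: [0.4, -0.3, -0.7]
grip_width: 0.0501
grasp_force: 0.0
```

Run:
```python
from h import *
go(.5285,.0595,.028,92.6)
handles("wrist",[.06],.528)
```

```text
tcp [0.5272 0.0589 0.1493] yaw 92.46 down [-0. -0. -1.] slide [-0.13  0.05 12.13] spin -0.14
0.06 5223 min [0.4688 0.046  0.05  ] max [0.59   0.074  0.0616] slope [0.0366 0.0589] z95 ends [0.0582, 0.0577]
```

{"method": "arm_command", "body": {
  "slide": [
    [-0.1,0,4],
    [-0.1,0,8],
    [-0.1,0,11],
    [-0.1,0,12.1],
    [-0.1,0,12.1]
  ],
  "spin": [0,0,0,0,0]
}}

```text
clock: 24.3
eef_pos: [0.5279, 0.0598, 0.0281]
tool_rot: [-0.022, 1.0, -0.0, -0.0]
ft_force: [0.5, -0.6, -0.4]
grip_width: 0.0498
grasp_force: 0.0
```

{"method": "arm_command", "body": {
  "slide": [
    [0,0,0],
    [0,0,0],
    [0,0,0],
    [0,0,0],
    [0,0,0]
  ],
  "spin": [0,0,0,0,0],
  "jaw": 1
}}

```text
clock: 24.92
eef_pos: [0.5295, 0.06, 0.0301]
tool_rot: [-0.022, 1.0, -0.0, 0.002]
ft_force: [-0.2, 0.0, 5.5]
grip_width: 0.0201
grasp_force: 58.6
```

{"method": "arm_command", "body": {
  "slide": [
    [0,0,-1],
    [0,0,-2],
    [0,0,-5],
    [0,0,-9],
    [0,0,-12]
  ],
  "spin": [0,0,0,0,0]
}}

```text
clock: 25.55
eef_pos: [0.5284, 0.0607, 0.151]
tool_rot: [-0.023, 1.0, 0.001, 0.001]
ft_force: [0.3, 0.4, -2.2]
grip_width: 0.02
grasp_force: 60.0
```

{"method": "arm_command", "body": {
  "slide": [
    [0.1,-3.5,0],
    [0.3,-9.5,0],
    [0.5,-15.5,0],
    [0.7,-21.5,0],
    [1.0,-27.5,0]
  ],
  "spin": [0,0,0,0,0]
}}

```text
clock: 26.18
eef_pos: [0.5305, -0.2165, 0.1495]
tool_rot: [-0.023, 1.0, 0.0, 0.001]
ft_force: [1.1, -0.2, -0.6]
grip_width: 0.0198
grasp_force: 60.1
```

{"method": "arm_command", "body": {
  "slide": [
    [0,-4,0],
    [0,-7,0],
    [0,-8.5,0],
    [0,-8.5,0],
    [0,-8.5,0]
  ],
  "spin": [1,2,3.5,3.5,3.5]
}}

```text
clock: 26.8
eef_pos: [0.5343, -0.2986, 0.1484]
tool_rot: [0.007, 1.0, 0.0, -0.0]
ft_force: [0.1, -0.0, 0.5]
grip_width: 0.02
grasp_force: 60.1
```

Run:
```python
from h import *
go(.5343,-.2997,.029,89.1)
p=camera("wrist");X=cloud(p).reshape(-1,3)
hd=X[(X[:,2]>.12)&(X[:,2]<.2)&(X[:,0]<.51)&(X[:,0]>.45)&(abs(X[:,1]+.3)<.02)];print(len(hd),hd.min(0),hd.max(0),np.polyfit(hd[:,0]-.5343,hd[:,1],1))
```

```text
tcp [ 0.5343 -0.2986  0.1484] yaw 89.15 down [-0.     0.001 -1.   ] slide [-1.000e-02 -1.200e-01  1.194e+01] spin 0.05
6662 [ 0.47379321 -0.30919568  0.15786802] [ 0.50996879 -0.28699327  0.175981  ] [-0.01256526 -0.29863251]
```

{"method": "arm_command", "body": {
  "slide": [
    [0,-0.1,4],
    [0,-0.1,8],
    [0,-0.1,10.5],
    [0,-0.1,11.3],
    [0,-0.1,11.9]
  ],
  "spin": [0,0,0,0,0]
}}

```text
clock: 27.48
eef_pos: [0.5349, -0.3005, 0.03]
tool_rot: [0.008, 1.0, -0.0, 0.0]
ft_force: [-7.1, 6.0, 25.3]
grip_width: 0.0202
grasp_force: 63.6
```

{"method": "arm_command", "body": {
  "slide": [
    [0,0,0],
    [0,0,0],
    [0,0,0],
    [0,0,0],
    [0,0,0]
  ],
  "spin": [0,0,0,0,0]
}}

```text
clock: 28.1
eef_pos: [0.5351, -0.3008, 0.0305]
tool_rot: [0.008, 1.0, 0.0, 0.001]
ft_force: [-0.4, 3.8, 6.2]
grip_width: 0.0201
grasp_force: 60.5
```

{"method": "arm_command", "body": {
  "slide": [
    [0,0,0],
    [0,0,0],
    [0,0,0],
    [0,0,0],
    [0,0,0]
  ],
  "spin": [0,0,0,0,0],
  "jaw": 4.4
}}

```text
clock: 28.72
eef_pos: [0.5341, -0.3011, 0.0292]
tool_rot: [0.008, 1.0, -0.0, -0.0]
ft_force: [-0.5, 0.5, 0.1]
grip_width: 0.0438
grasp_force: 0.0
```

{"method": "arm_command", "body": {
  "slide": [
    [0,0,-1],
    [0,0,-4],
    [0,0,-8],
    [0,0,-12],
    [0,0,-15]
  ],
  "spin": [0,0,0,0,0]
}}

```text
clock: 29.35
eef_pos: [0.5348, -0.3013, 0.1824]
tool_rot: [0.008, 1.0, -0.001, 0.001]
ft_force: [0.3, -0.7, 0.1]
grip_width: 0.0442
grasp_force: 0.0
```

{"method": "arm_command", "body": {
  "slide": [
    [3,0,0],
    [6,0,0],
    [9,0,0],
    [12,0,0],
    [12,0,0]
  ],
  "spin": [0,0,0,0,0]
}}

```text
clock: 29.98
eef_pos: [0.4126, -0.299, 0.1804]
tool_rot: [0.009, 1.0, -0.0, 0.0]
ft_force: [0.0, 0.3, -0.1]
grip_width: 0.0439
grasp_force: 0.0
```

Run:
```python
from h import *
p=handles("wrist",[-.084,-.156,-.228,-.3]);save(p,"wf")
p=camera("scene");save(p,"sf")
```

```text
-0.084 2058 min [ 0.4782 -0.0951  0.05  ] max [ 0.5753 -0.0744  0.0571] slope [-0.0108 -0.0869] z95 ends [0.0559, 0.0556]
-0.156 1028 min [ 0.4767 -0.166   0.05  ] max [ 0.523  -0.1464  0.057 ] slope [-0.0156 -0.1581] z95 ends [0.0559]
-0.228 143 min [ 0.4755 -0.2311  0.05  ] max [ 0.4939 -0.2181  0.0559] slope [ 0.4725 -0.1975] z95 ends [0.0551]
-0.3 2607 min [ 0.4738 -0.3107  0.05  ] max [ 0.5921 -0.2894  0.0571] slope [-0.017  -0.3003] z95 ends [0.056, 0.0559]
```

View pics/sf.png

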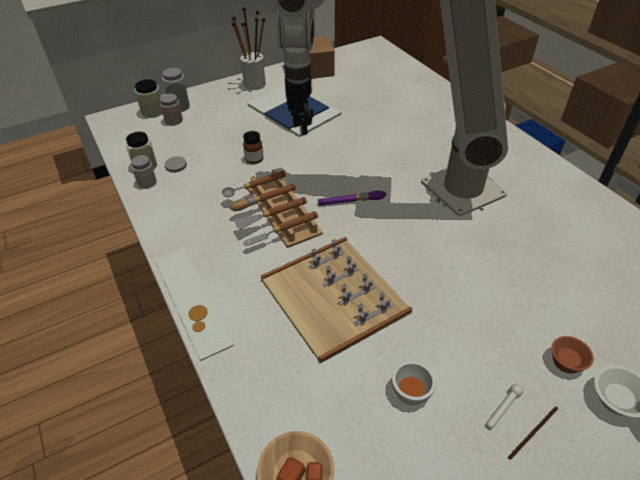

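All four tools lie on the rest in board order, around pixels (285,230) to (255,185). The board is empty, and the mortar, jar and purple brush haven't moved, so I'm handing in.

```bash
python3 -c "from workcell import *;print(job_done())"
```

```text
the job is handed in; nothing more can be done
None
```

The job is handed in: knife, scraper, brush and spoon lie level in the rest's four places in board order, with the mortar, jar and purple look-alike left where they stood; the judge's verdict was not shown.

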